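Sort two demonstration cams by keyway and test-seat the right one

TASK

Two yellow cams lie on the school lab bench. Fit the cam whose keyway is cut on its lobe (nose) side onto the keyed shaft of the blue stand, fully home so that it lies flat on the blue foot, and lay the other cam, whose keyway is on the side away from its lobe, flat in the red tray. Set them down gently, without dropping them, and let go of both.

Things in the scene. Friction and masses are not known exactly. Their poses are not given: they have to be found in the camera images.
- cam_lobe_key_hub (a point): Yellow cam plate 12 mm thick (round part radius 46, lobe to 68 from the axis), black hub 52 mm wide, top 48 mm above the underside. 32 mm through bore; keyway 20 mm wide, cut to 39 mm from the axis on the lobe side. Point: bore axis, 24 mm above the underside; x along lobe and keyway, z up. Grip the hub on its flats (20 wide, 52 apart, facing +-y, from 12 to 48 mm up). 0.1 to 0.2 kg
- cam_back_key_hub (a point): The other yellow cam with black hub, same sizes, point and flats (52 mm apart, facing +-y), x along the lobe, but its keyway is on the side away from the lobe (towards -x). Like the first, it lies flat on the bench at the start.
- stand_seat (a point): Fixed stand: blue foot 160 mm across, 15 thick; steel shaft 16 mm in diameter, 50 high above the foot, tip tapered; brass key 6 mm thick, 38 high, reaching 30 mm from the axis. Point: shaft axis at the foot's top face; x along the key, z up. A dark post, 22 mm high, stands 61 mm from the axis opposite the key. Seated, a cam's hub point is 24 mm above this point, keyway over the key
- tray_in (a point): The red open tray, fixed to the bench: 190 mm square outside, 30 mm high, walls and floor 5 mm thick. The point is the centre of its inner floor (5 mm above the bench); x and y run along its walls.
Not all that is in view belongs to the job. What is shaped like the part that bears cam_lobe_key_hub but pink or purple is not meant.

How it is judged:
By the outcome, as a careful person would: the job done as asked, in the order asked, and still so for the second after the job is handed in, with the robot touching nothing.
It also fails if it takes over 51 s, if anything falls off the work surface, if the arm or the gripper's body presses on something with over 40 N, if the wrist force passes 120 N, or if a joint passes its speed limit or range.

ROBOT

A 6-joint arm with a two-finger parallel gripper is mounted at the origin on the work surface. World frame = base frame: x ahead of the robot, y to its left, z up, the work surface at z = 0. Lengths are in m, angles in rad, forces in N, time in s.
With the tool pointing down it reaches from about 0.375 to 0.9 m from the base axis. Payload 3.1 kg.
Tool frame: the origin (TCP) lies between the finger pads; the fingertips stand 17 mm ahead of it and the grasp point (between the pads) lies 2 mm behind it; z points along the fingers, y is the line along which they close (so a half turn about z gives the same grasp; the last joint's range is limited). The gripper opens to 85 mm and grips with 20 to 120 N. Pads are 22 mm wide; open, the fingers measure 114 mm over their backs; the gripper's body (76 mm by 85 mm) begins 54 mm behind the grasp point. The pads swing forward as they close: fully open they stand 13 mm farther back than shut.
Start: joints at [1.143, 0.527, 1.433, -0, 1.181, -0.178], TCP at [0.154, 0.606, 0.248] pointing down, gripper open.
Joint ranges: [-3.08, 3.08], [-0.75, 2.2], [0.22, 2.44], [-1.43, 4.57], [0, 2.65], [-2.85, 2.85]. Speed limits (rad/s): [2.79, 2.79, 3.14, 3.14, 3.14, 3.14].

INTERFACE

Orientations are given as a unit quaternion [x, y, z, w].
In Python, from station import sense, vision, order gives the robot as it stands.
- The arm moves only by the shell command python3 -m crank 'ROWS' [OPENING] [FORCE]. ROWS is JSON, a list of rows, each an object with "dp": the shift along the world's x, y, z in units of 30 mm (1.0 is 30 mm), a list of three; "angular": the turn, a rotation vector about the world's x, y, z in degrees, a list of three. In form: [{"dp": [dx, dy, dz], "angular": [ax, ay, az]}, ...]. A call has 1 to 20 rows; each row shifts and turns the commanded pose from where the row before left it; what a row does not reach is not made up. A row lasts 1/10 s, in which the tool goes at most 50 mm and 8.59 degrees, less where a joint would pass 70% of its speed; a pose out of reach is approached as far as the arm can. A call is refused whole if a number of a shift passes 1 or a number of a turn 8.59, either way. A call with a gripper value outside its range is refused whole. OPENING is the closure, from 0 (fully open) to 1 (shut), set as the call begins (- or left out, the last holds). The fingers move at their own pace and stop on an object; FORCE is the grip in N (left out, the last holds). Time passes only in rows, so rows that do not move let the fingers close. It gives the time, the measured TCP pose, the force, the opening and the grip force at its end, in the units of the state.
- sense(): the state, without advancing time (a new reading comes with each control period).
- vision.snapshot(name): name is "scene" or "top" or "wrist"; returns a dict with "image" (480x640x3 uint8, blue, green, red), "range_z" (480x640 float32, m along the optical axis (not along the pixel's ray), 0 where there is no reading), "mtx" (3x3 intrinsics, pixels), "pose" (4x4, takes a point from camera to world coordinates); the wrist camera has in their place "mount" (4x4, takes a point from camera to tool coordinates, whose origin is the TCP and whose axes are the flange's). Camera axes: x right, y down, z forward; pixel columns grow to the right and rows downward; lengths in m; the calibration is good to about 2 mm. A picture is of the moment at which its call begins: read the wrist's pose just before it.
- order.sign_off(): hands the job in; it is judged then, once.
The state is a dict: "t": time; "q": joint angles; "qd": joint speeds; "tau": joint torques, N m; "tcp_pos": TCP position; "tool_rot": TCP orientation; "force": force on the tool from outside, world axes, zero at the start; "ft_torque": the same for the moment, N m; "finger_gap": opening from 0.0 (shut) to 1.0 (fully open); "gripper_force": force on a finger pad.
Only numpy, scipy, OpenCV 4.12 (cv2) and the standard library are available. Lean on these libraries where they do the work, as an engineer would, in place of code of your own. Each camera call takes 0.05 s, during which the arm holds its last target. There are 200 camera calls.

## Working session

There is one attempt and no reset: what is moved stays moved. The work goes in short steps, Python scripts to look and compute and a shell command to move; the robot and the scene stay as the last step left them, time stands still between calls to the robot, and variables do not carry over. Pictures are saved under pics/ and viewed, at most 10 in all, crops included, and the job is handed in when it is done.

```bash
mkdir -p pics; ls
python3 - <<'E'
from station import sense, vision
import cv2,pickle
s=sense();print(s)
d={}
for n in ("top","scene"):
    d[n]=vision.snapshot(n);cv2.imwrite(f"pics/{n}0.png",d[n]["image"]);print(n,d[n]["mtx"],d[n]["pose"])
pickle.dump(d,open("d0.pkl","wb"))
E
```

```text
pics
{'t': 0.0, 'q': array([ 1.14351627e+00,  5.28445335e-01,  1.43385192e+00, -8.93597577e-06,
        1.18140164e+00, -1.78496458e-01]), 'qd': array([-0.00044157,  0.00160087, -0.00021986,  0.00014496,  0.00050081,
        0.00034017]), 'tau': array([ 2.23097079e-03, -4.42352271e+01, -1.78025222e+01, -7.86775360e-06,
        8.38380220e-03, -2.90788705e-06]), 'tcp_pos': array([0.15358711, 0.6051607 , 0.2473624 ]), 'tool_rot': array([ 1.24069500e-01,  9.92272972e-01, -1.00641337e-03, -3.10179150e-04]), 'force': array([ 0.41997047, -0.18215657, -0.06777728]), 'ft_torque': array([-0.0496204 ,  0.01522757, -0.00774052]), 'gripper_force': 0.0, 'finger_gap': 0.9988963069630103}
top [[487.46014979   0.         315.06798559]
 [  0.         487.46014979 235.25069726]
 [  0.           0.           1.        ]] [[-0.02122306 -0.990924    0.13273736  0.37151297]
 [-0.99963958  0.0232156   0.01348137 -0.01308831]
 [-0.01644059 -0.1324034  -0.99105956  1.06830534]
 [ 0.          0.          0.          1.        ]]
scene [[566.32113061   0.         320.59502341]
 [  0.         566.32113061 241.41640424]
 [  0.           0.           1.        ]] [[ 0.32172407  0.73315239 -0.59915039  1.12760026]
 [ 0.9467759  -0.24212391  0.2121118  -0.2095522 ]
 [ 0.01044164 -0.63550262 -0.7720281   0.84127513]
 [ 0.          0.          0.          1.        ]]
```

View pics/top0.png

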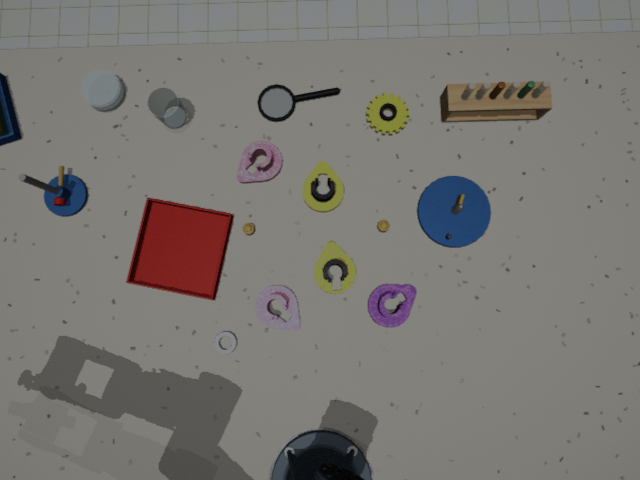

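View pics/scene0.png

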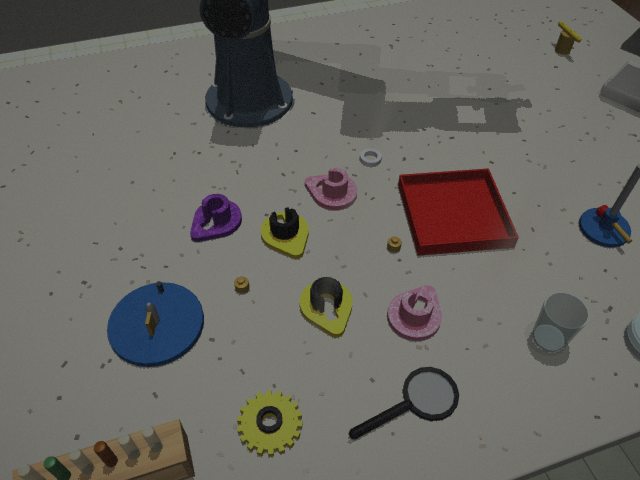

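The top view shows the yellow cam at (323,190) with its keyway towards the lobe. The one at (335,270) has its keyway opposite the lobe. The stand is at (455,212), with the key pointing up the image and the post at (449,237). The tray is at (181,248).

```bash
cat > h.py <<'E'
import numpy as np, cv2
from scipy.optimize import least_squares
def cast(px,K,T,z):
    p=cv2.undistortPoints(np.float64(px).reshape(-1,1,2),K,None).reshape(-1,2)
    d=np.c_[p,np.ones(len(p))]@T[:3,:3].T; o=T[:3,3]
    return (o+d*((z-o[2])/d[:,2])[:,None])[:,:2]
def blobs(im,lo,hi,amin):
    m=cv2.inRange(cv2.cvtColor(im,cv2.COLOR_BGR2HSV),lo,hi)
    c,_=cv2.findContours(m,cv2.RETR_EXTERNAL,cv2.CHAIN_APPROX_NONE)
    return [k.reshape(-1,2) for k in c if cv2.contourArea(k)>amin]
def circ(P,r):
    return least_squares(lambda c:np.hypot(*(P-c).T)-r,P.mean(0),loss='soft_l1',f_scale=.001).x
def cam(P):   # P: world outline of plate
    H=cv2.convexHull(np.float32(P)).reshape(-1,2)
    (x,y),r=cv2.minEnclosingCircle(H); e=np.array([x,y])
    M=cv2.moments(H*1000); g=np.array([M['m10'],M['m01']])/M['m00']/1000
    u=(e-g)/np.linalg.norm(e-g)
    for _ in range(3):
        v=P-(e-.011*u); b=P[(v@u)<0]; c=circ(b,.046)
        u=(g-c)/np.linalg.norm(g-c); e=c+.011*u
    return c,np.degrees(np.arctan2(u[1],u[0])),r,np.ptp(H@u)
E
python3 - <<'E'
import pickle; from h import *
d=pickle.load(open("d0.pkl","rb"))
for n in d:
    im,K,T=d[n]["image"],d[n]["mtx"],d[n]["pose"]
    print(n)
    for b in blobs(im,(24,100,80),(36,255,255),400):
        print(' yel',b.mean(0).round(),*[np.round(x,4) for x in cam(cast(b,K,T,.010))])
    for b in blobs(im,(95,100,40),(125,255,255),2500):
        P=cast(b,K,T,.015);c=circ(cv2.convexHull(np.float32(P)).reshape(-1,2).astype(float),.080)
        print(' blue',b.mean(0).round(),c.round(4),cv2.minEnclosingCircle(np.float32(P))[1])
        x,y,w,h=cv2.boundingRect(b)
        hs=cv2.cvtColor(im,cv2.COLOR_BGR2HSV)
        m=np.zeros(im.shape[:2],np.uint8);cv2.fillConvexPoly(m,cv2.convexHull(b),255);m=cv2.erode(m,np.ones((9,9)))
        for nm,lo,hi,z in (('brass',(8,90,80),(28,255,255),.053),('post',(0,0,0),(180,255,55),.037)):
            k=cv2.inRange(hs,lo,hi)&m; nn,_,st,ce=cv2.connectedComponentsWithStats(k)
            for i in range(1,nn):
                if st[i,4]>8: q=cast(ce[i],K,T,z)[0]; print('  ',nm,st[i],q.round(4),np.degrees(np.arctan2(*(q-c)[::-1])).round(1),np.hypot(*(q-c)).round(4))
    for b in blobs(im,(0,150,60),(8,255,255),2500):
        P=cast(b,K,T,.03 );r=cv2.minAreaRect(np.float32(P*1000)); print(' tray',r)
    if n=='top': a=im[165:270,410:500]; a2=im[150:300,280:370]
    else: a=im[270:375,100:210]; a2=im[190:345,250:360]
    cv2.imwrite(f'pics/c_{n}.png',np.hstack([cv2.resize(q,(400,int(400*q.shape[0]/q.shape[1])),interpolation=2)[:380] for q in (a,a2)]))
E
```

```text
top
 yel [334. 269.] [ 0.4345 -0.0382] -2.7317 0.056 0.1106
 yel [323. 189.] [ 0.6135 -0.0176] -0.7241 0.0571 0.1136
 yel [387. 113.] [ 0.7868 -0.1684] 30.9265 0.0496 0.0972
 blue [454. 211.] [ 0.5597 -0.3028] 0.07938335090875626
   brass [459 195   5   9  27] [ 0.5775 -0.3086] -18.1 0.0187
   post [452 195   9  19  73] [ 0.5663 -0.3023] 4.5 0.0066
   post [446 234   5   5  15] [ 0.5014 -0.2803] 158.9 0.0624
 tray ((491.12652587890625, 294.27508544921875), (188.56040954589844, 187.3072967529297), 77.54238891601562)
scene
 yel [269. 422.] [ 0.7891 -0.167 ] -42.2748 0.0495 0.0976
 yel [327. 308.] [ 0.6159 -0.0166] -0.4155 0.0566 0.1121
 yel [286. 235.] [ 0.4349 -0.0382] 4.8052 0.0566 0.1115
 blue [157. 323.] [ 0.5652 -0.3033] 0.08229653537273407
   brass [145 312   6  12  42] [ 0.5787 -0.3096] -25.2 0.0149
   post [157 287   7   6  32] [ 0.5179 -0.2837] 157.5 0.0512
   post [145 305  15  31 207] [ 0.5774 -0.3051] -8.3 0.0123
 tray ((491.6321716308594, 287.991943359375), (172.84652709960938, 188.05886840820312), 77.59504699707031)
```

View pics/c_top.png

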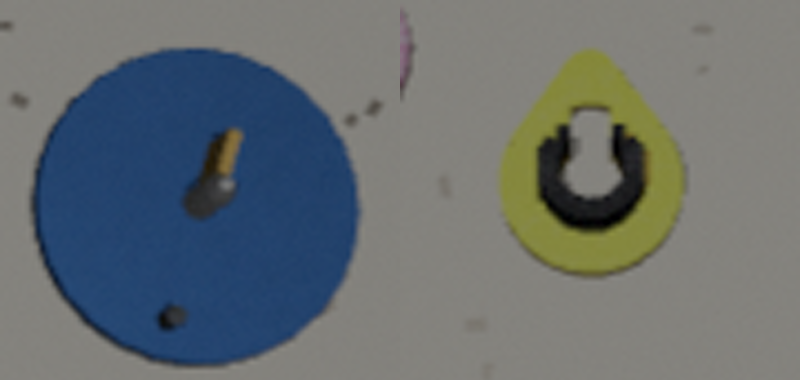

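The crop shows the stand's post opposite its key (key at about -20°), and the lobe cam with its keyway at its nose. I'm moving above the lobe cam now.

```bash
python3 -m crank '[{"dp":[0.4,-0.5,0],"angular":[0,0,0.7]},{"dp":[0.75,-1,0],"angular":[0,0,0.7]},{"dp":[0.75,-1,0],"angular":[0,0,0.7]},{"dp":[0.75,-1,0],"angular":[0,0,0.7]},{"dp":[0.75,-1,0],"angular":[0,0,0.7]},{"dp":[0.75,-1,0],"angular":[0,0,0.7]},{"dp":[0.75,-1,0],"angular":[0,0,0.7]},{"dp":[0.75,-1,0],"angular":[0,0,0.7]},{"dp":[0.75,-1,0],"angular":[0,0,0.7]},{"dp":[0.75,-1,0],"angular":[0,0,0.7]},{"dp":[0.75,-1,0],"angular":[0,0,0.7]},{"dp":[0.75,-1,0],"angular":[0,0,0.7]},{"dp":[0.75,-1,0],"angular":[0,0,0.7]},{"dp":[0.75,-1,0],"angular":[0,0,0.7]},{"dp":[0.75,-1,0],"angular":[0,0,0.7]},{"dp":[0.75,-1,0],"angular":[0,0,0.7]},{"dp":[0.75,-1,0],"angular":[0,0,0.7]},{"dp":[0.75,-1,0],"angular":[0,0,0.7]},{"dp":[0.75,-1,0],"angular":[0,0,0.7]},{"dp":[0.75,-1,0],"angular":[0,0,0.7]}]' 0 40
python3 -m crank '[{"dp":[0.7,-1,0],"angular":[0,0,0]},{"dp":[0,-0.2,0],"angular":[0,0,0]},{"dp":[0,0,0],"angular":[0,0,0]},{"dp":[0,0,0],"angular":[0,0,0]}]'
cat >> h.py <<'E'
from scipy.spatial.transform import Rotation as R
def wrist(name):
    from station import sense, vision
    s=sense(); w=vision.snapshot("wrist"); cv2.imwrite(f"pics/{name}.png",w["image"])
    T=np.eye(4);T[:3,:3]=R.from_quat(s["tool_rot"]).as_matrix();T[:3,3]=s["tcp_pos"]
    print('t',s['t'],'tcp',s["tcp_pos"].round(4),'yaw_y',np.degrees(np.arctan2(T[1,1],T[0,1])).round(2),'F',s['force'].round(1))
    return w["image"],w["mtx"],T@w["mount"]
E
python3 - <<'E'
from h import *
im,K,T=wrist('w1')
for b in blobs(im,(24,100,80),(36,255,255),400):
    print(' yel',b.min(0),b.max(0),*[np.round(x,4) for x in cam(cast(b,K,T,.012))])
E
```

```text
t: 2.1
tcp_pos: [0.5938, 0.0194, 0.2478]
tool_rot: [0.002, 1.0, 0.0, -0.001]
force: [-0.4, 0.2, -0.2]
finger_gap: 1.0
gripper_force: 0.0
t: 2.5
tcp_pos: [0.6132, -0.0144, 0.2478]
tool_rot: [0.002, 1.0, 0.0, -0.001]
force: [-0.0, -0.2, -0.5]
finger_gap: 0.998
gripper_force: 0.0
t 2.5 tcp [ 0.6132 -0.0144  0.2478] yaw_y 89.75 F [-0.  -0.2 -0.5]h.py:12: RuntimeWarning: Mean of empty slice.
  return least_squares(lambda c:np.hypot(*(P-c).T)-r,P.mean(0),loss='soft_l1',f_scale=.001).x
  ret = um.true_divide(
Traceback (most recent call last):
  File "h.py", line 19, in cam
    v=P-(e-.011*u); b=P[(v@u)<0]; c=circ(b,.046)
                                    ~~~~^^^^^^^^
  File "h.py", line 12, in circ
    return least_squares(lambda c:np.hypot(*(P-c).T)-r,P.mean(0),loss='soft_l1',f_scale=.001).x
           ~~~~~~~~~~~~~^^^^^^^^^^^^^^^^^^^^^^^^^^^^^^^^^^^^^^^^^^^^^^^^^^^^^^^^^^^^^^^^^^^^^
ValueError: Initial guess is outside of provided bounds
```

View pics/w1.png

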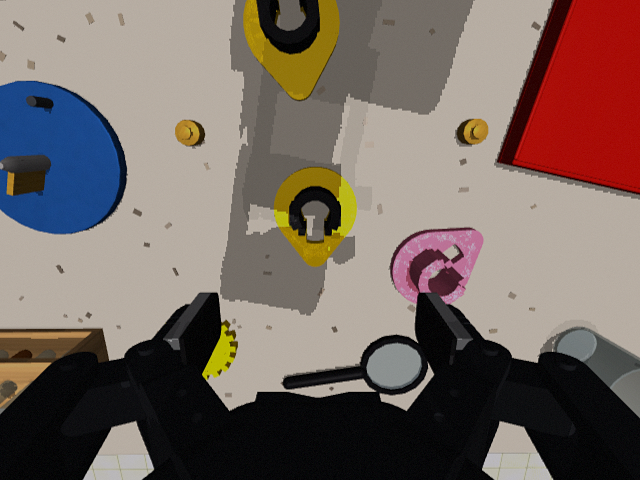

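The wrist view shows the lobe cam at (315,212), partly in shadow, with the fingers at the bottom. The shadow shifts the hue, so I'm widening the mask.

Run:
```python
from h import *
im,K,T=wrist('w2')
for b in blobs(im,(15,150,60),(36,255,255),3000):
    if b.min()>2: print(' yel',b.min(0),b.max(0),*[np.round(x,4) for x in cam(cast(b,K,T,.012))])
# black hub top
m=cv2.inRange(im,(0,0,0),(45,45,45)); m[:, :270]=0;m[:,362:]=0;m[:175]=0;m[260:]=0
c=max(cv2.findContours(m,0,1)[0],key=cv2.contourArea).reshape(-1,2)
P=cast(c,K,T,.048);print('hub box',P.min(0).round(4),P.max(0).round(4),cv2.minEnclosingCircle(np.float32(P)))
```

```text
t 2.55 tcp [ 0.6132 -0.014   0.248 ] yaw_y 89.8 F [-0.  -0.6  0.5]
 yel [274 167] [355 266] [ 0.615  -0.0181] -0.5617 0.0571 0.1135
hub box [ 0.5846 -0.0437] [0.6336 0.0077] ((0.6120672821998596, -0.017873726785182953), 0.02770947851240635)
```

```bash
python3 -m crank '[{"dp":[0.05,-0.13,-0.6],"angular":[0,0,-0.3]},{"dp":[0,0,-1],"angular":[0,0,0]},{"dp":[0,0,-1],"angular":[0,0,0]},{"dp":[0,0,-1],"angular":[0,0,0]},{"dp":[0,0,-1],"angular":[0,0,0]},{"dp":[0,0,-1],"angular":[0,0,0]},{"dp":[0,0,-0.8],"angular":[0,0,0]},{"dp":[0,0,-0.4],"angular":[0,0,0]},{"dp":[0,0,-0.3],"angular":[0,0,0]},{"dp":[0,0,0],"angular":[0,0,0]},{"dp":[0,0,0],"angular":[0,0,0]}]'
python3 -m crank '[{"dp":[0,0,0],"angular":[0,0,0]},{"dp":[0,0,0],"angular":[0,0,0]},{"dp":[0,0,0],"angular":[0,0,0]},{"dp":[0,0,0],"angular":[0,0,0]},{"dp":[0,0,0],"angular":[0,0,0]},{"dp":[0,0,0],"angular":[0,0,0]},{"dp":[0,0,0],"angular":[0,0,0]}]' 1 40
```

```text
t: 3.7
tcp_pos: [0.6166, -0.019, 0.0362]
tool_rot: [0.005, 1.0, -0.0, 0.001]
force: [0.1, 0.3, -0.5]
finger_gap: 1.0
gripper_force: 0.0
t: 4.4
tcp_pos: [0.6166, -0.0193, 0.0365]
tool_rot: [0.005, 1.0, -0.0, 0.001]
force: [-0.5, -0.3, 6.5]
finger_gap: 0.6
gripper_force: 43.7
```

```bash
python3 -m crank '[{"dp":[0,0,0.3],"angular":[0,0,0]},{"dp":[0,0,0.7],"angular":[0,0,0]},{"dp":[0,0,1],"angular":[0,0,0]},{"dp":[0,0,1],"angular":[0,0,0]},{"dp":[0,-0.5,0.5],"angular":[0,0,0]},{"dp":[0,-1,0],"angular":[0,0,-4]},{"dp":[0,-1,0],"angular":[0,0,-4]},{"dp":[0,-1,0],"angular":[0,0,-4]},{"dp":[0,-1,0],"angular":[0,0,-4]},{"dp":[0,-0.5,0],"angular":[0,0,-4]},{"dp":[0,0,0],"angular":[0,0,0]},{"dp":[0,0,0],"angular":[0,0,0]},{"dp":[0,0,0],"angular":[0,0,0]}]'
cat > st.py <<'E'
from h import *
import sys
im,K,T=wrist(sys.argv[1])
hs=cv2.cvtColor(im,cv2.COLOR_BGR2HSV)
for b in blobs(im,(95,100,30),(125,255,255),2500):
    hb=cv2.convexHull(b).reshape(-1,2); i=(hb.min(1)>3)&(hb[:,0]<636)&(hb[:,1]<476)
    c=circ(cast(hb[i],K,T,.015),.080);print('blue',b.min(0),b.max(0),c.round(4))
    m=np.zeros(im.shape[:2],np.uint8);cv2.fillConvexPoly(m,hb,255);m=cv2.erode(m,np.ones((9,9)))
    for nm,lo,hi,z in (('brass',(8,90,30),(28,255,255),.053),('dark',(0,0,0),(180,255,60),.037)):
        nn,_,s,ce=cv2.connectedComponentsWithStats(cv2.inRange(hs,lo,hi)&m)
        for i in range(1,nn):
            if s[i,4]>20: q=cast(ce[i],K,T,z)[0];print(nm,s[i],ce[i].round(),q.round(4),np.degrees(np.arctan2(*(q-c)[::-1])).round(1),np.hypot(*(q-c)).round(4))
zt=T[2,3]; print('cam z',zt)
E
python3 st.py w3
```

```text
t: 5.7
tcp_pos: [0.6154, -0.1678, 0.1401]
tool_rot: [0.177, 0.984, 0.0, -0.001]
force: [0.5, -0.1, -2.5]
finger_gap: 0.603
gripper_force: 42.9
t 5.7 tcp [ 0.6154 -0.1678  0.1401] yaw_y 69.55 F [ 0.5 -0.1 -2.5]
blue [ 29 126] [235 320] [ 0.5622 -0.3025]
brass [ 100  242   42   46 1150] [121. 265.] [ 0.5781 -0.299 ] 12.5 0.0163
dark [ 98 146  23  15 246] [110. 152.] [ 0.507  -0.2764] 154.6 0.0611
dark [106 234  35  23 166] [124. 245.] [ 0.5678 -0.3004] 21.2 0.006
cam z 0.2656229974512488
```

View pics/w3.png

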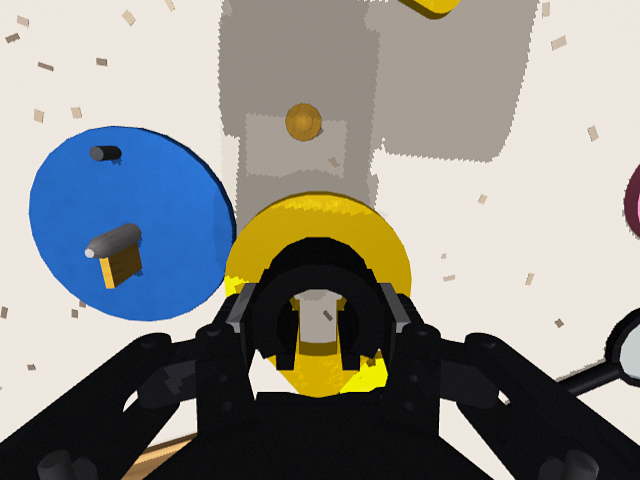

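The cam hangs level in the gripper with its keyway open at (318,310). The stand's post is at (97,153) and its shaft tip at (90,252).

Run:
```python
from h import *
im=cv2.imread('pics/w3.png')
from station import sense,vision
im,K,T=wrist('w4')
tip,post=cast([90,252],K,T,.064)[0],cast([95,153],K,T,.037)[0]
print('tip',tip.round(4),'post',post.round(4),'dir',np.degrees(np.arctan2(*(tip-post)[::-1])).round(1),np.hypot(*(tip-post)))
b=max(blobs(im,(15,150,60),(36,255,255),3000),key=lambda b:(b.max(0)[1]>200)*len(b))
a=b[(b[:,1]<265)&(b[:,0]>240)]; hull=cv2.convexHull(a).reshape(-1,2); 
P=cast(hull[hull[:,1]<262],K,T,.1156); c=circ(P,.046);print('cam',c.round(4),'res',(np.hypot(*(P-c).T)-.046).round(4))
hubm=cast([[318,398]],K,T,.1156);v=hubm[0]-c;print('nose',hubm,np.degrees(np.arctan2(v[1],v[0])),np.hypot(*v))
```

```text
t 5.75 tcp [ 0.6155 -0.1676  0.1402] yaw_y 69.57 F [-0.   0.5 -1.8]
tip [ 0.5619 -0.3046] post [ 0.504  -0.2859] dir -18.0 0.06081130703148111
cam [ 0.6127 -0.1678] res [ 0.0007  0.0005  0.0004  0.0003  0.0003  0.0003 -0.     -0.0002 -0.0006
 -0.0006 -0.0005 -0.0005 -0.0004 -0.0003 -0.0001 -0.0011 -0.0008 -0.0008
 -0.0004 -0.0001 -0.      0.0001  0.0003  0.0003  0.0006]
nose [[ 0.67624749 -0.19105331]] -20.10600441781695 0.0676277511900586
```

```bash
python3 -m crank '[{"dp":[-0.2,-0.52,0],"angular":[0,0,0.5]},{"dp":[-0.4,-1,0],"angular":[0,0,0.5]},{"dp":[-0.4,-1,0],"angular":[0,0,0]},{"dp":[-0.4,-1,0],"angular":[0,0,0]},{"dp":[-0.2,-0.6,0],"angular":[0,0,0]},{"dp":[-0.1,-0.4,0],"angular":[0,0,0]},{"dp":[0,0,0],"angular":[0,0,0]},{"dp":[0,0,0],"angular":[0,0,0]},{"dp":[0,0,0],"angular":[0,0,0]}]'
python3 st.py w5
```

```text
t: 6.7
tcp_pos: [0.5652, -0.3032, 0.1402]
tool_rot: [0.169, 0.986, 0.0, -0.0]
force: [1.0, 0.6, -2.1]
finger_gap: 0.6
gripper_force: 42.9
t 6.7 tcp [ 0.5652 -0.3032  0.1402] yaw_y 70.53 F [ 1.   0.6 -2.1]
blue [215 125] [415 265] [ 0.5629 -0.3056]
brass [ 228  191  178   71 7522] [315. 227.] [ 0.5492 -0.3001] 158.2 0.0148
dark [306 145  14  15 148] [313. 152.] [ 0.5043 -0.2858] 161.4 0.0619
dark [ 273  238   86   22 1232] [316. 249.] [ 0.569  -0.3069] -12.5 0.0063
cam z 0.2656696932459687
```

View pics/w5.png

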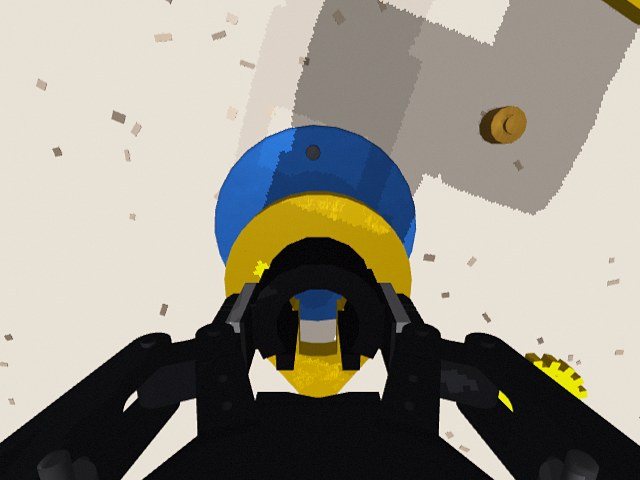

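The post is at (313,152), in line with the cam, and the foot's outline is centred under it. I'm lowering the cam.

```bash
python3 -m crank '[{"dp":[0,-0.04,-0.4],"angular":[0,0,0]},{"dp":[0,0,-0.7],"angular":[0,0,0]},{"dp":[0,0,-0.5],"angular":[0,0,0]},{"dp":[0,0,-0.5],"angular":[0,0,0]},{"dp":[0,0,-0.4],"angular":[0,0,0]},{"dp":[0,0,-0.2],"angular":[0,0,0]},{"dp":[0,0,0],"angular":[0,0,0]},{"dp":[0,0,0],"angular":[0,0,0]}]'
python3 -m crank '[{"dp":[0,0,-0.07],"angular":[0,0,0]},{"dp":[0,0,-0.07],"angular":[0,0,0]},{"dp":[0,0,-0.05],"angular":[0,0,0]},{"dp":[0,0,0],"angular":[0,0,0]},{"dp":[0,0,0],"angular":[0,0,0]}]'
```

```text
t: 7.55
tcp_pos: [0.5652, -0.3062, 0.0595]
tool_rot: [0.17, 0.985, -0.0, 0.0]
force: [0.1, -0.9, -1.1]
finger_gap: 0.598
gripper_force: 42.9
t: 8.05
tcp_pos: [0.5648, -0.306, 0.0537]
tool_rot: [0.17, 0.985, -0.0, 0.0]
force: [0.3, 0.3, -2.0]
finger_gap: 0.602
gripper_force: 42.9
```

```bash
python3 -m crank '[{"dp":[0,0,-0.04],"angular":[0,0,0]},{"dp":[0,0,-0.03],"angular":[0,0,0]},{"dp":[0,0,0],"angular":[0,0,0]},{"dp":[0,0,0],"angular":[0,0,0]}]'
```

```text
t: 8.45
tcp_pos: [0.5649, -0.306, 0.0516]
tool_rot: [0.17, 0.985, -0.0, 0.0]
force: [-0.8, -0.6, -1.6]
finger_gap: 0.6
gripper_force: 43.1
```

```bash
python3 -m crank '[{"dp":[0,0,-0.02],"angular":[0,0,0]},{"dp":[0,0,-0.02],"angular":[0,0,0]},{"dp":[0,0,0],"angular":[0,0,0]},{"dp":[0,0,0],"angular":[0,0,0]}]'
```

```text
t: 8.85
tcp_pos: [0.5649, -0.306, 0.0515]
tool_rot: [0.17, 0.985, -0.0, 0.0]
force: [-0.5, 1.6, 5.2]
finger_gap: 0.605
gripper_force: 43.9
```

Contact came at TCP z 0.0515, exactly 15 mm above the bench grasp height, so the cam is home. I'm releasing it and retreating.

```bash
python3 -m crank '[{"dp":[0,0,0],"angular":[0,0,0]},{"dp":[0,0,0],"angular":[0,0,0]},{"dp":[0,0,0],"angular":[0,0,0]},{"dp":[0,0,0],"angular":[0,0,0]},{"dp":[0,0,0],"angular":[0,0,0]},{"dp":[0,0,0.3],"angular":[0,0,0]},{"dp":[0,0,0.7],"angular":[0,0,0]},{"dp":[0,0,1],"angular":[0,0,0]},{"dp":[0,0,1],"angular":[0,0,0]},{"dp":[-0.5,0.5,0.5],"angular":[0,0,3]},{"dp":[-0.5,1,0],"angular":[0,0,5]},{"dp":[-0.5,1,0],"angular":[0,0,5]},{"dp":[-0.5,1,0],"angular":[0,0,4]},{"dp":[-0.5,1,0],"angular":[0,0,3]},{"dp":[-0.5,1,0],"angular":[0,0,0]},{"dp":[-0.5,1,0],"angular":[0,0,0]},{"dp":[-0.3,0.7,0],"angular":[0,0,0]},{"dp":[0,0,0],"angular":[0,0,0]},{"dp":[0,0,0],"angular":[0,0,0]},{"dp":[0,0,0],"angular":[0,0,0]}]' 0
python3 - <<'E'
from h import *
from station import vision
im,K,T=wrist('w6')
for b in blobs(im,(15,150,60),(36,255,255),2500):
    print(' yel',b.min(0),b.max(0),*[np.round(x,4) for x in cam(cast(b,K,T,.012))])
sc=vision.snapshot('scene')['image'];tp=vision.snapshot('top')['image']
cv2.imwrite('pics/s6.png',np.hstack([cv2.resize(sc[260:400,80:220],(400,400),interpolation=2),cv2.resize(tp[150:300,380:530],(400,400),interpolation=2)]))
E
```

```text
t: 10.85
tcp_pos: [0.4523, -0.0912, 0.1558]
tool_rot: [-0.004, 1.0, -0.001, 0.001]
force: [-0.1, 0.4, -0.1]
finger_gap: 1.001
gripper_force: 0.0
t 10.85 tcp [ 0.4523 -0.0912  0.1558] yaw_y 90.42 F [-0.1  0.4 -0.1]
 yel [ 24 299] [135 361] [ 0.5656 -0.3089] -164.6117 0.0527 0.0698
 yel [326 149] [437 282] [ 0.4338 -0.0402] 9.0051 0.0572 0.1143
```

View pics/s6.png

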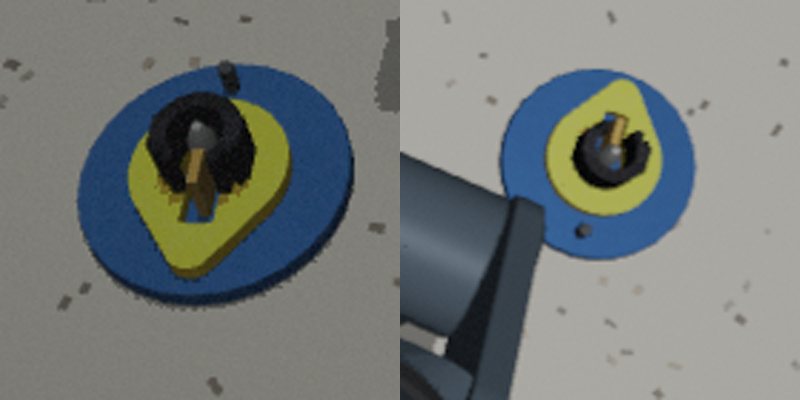

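View pics/w6.png

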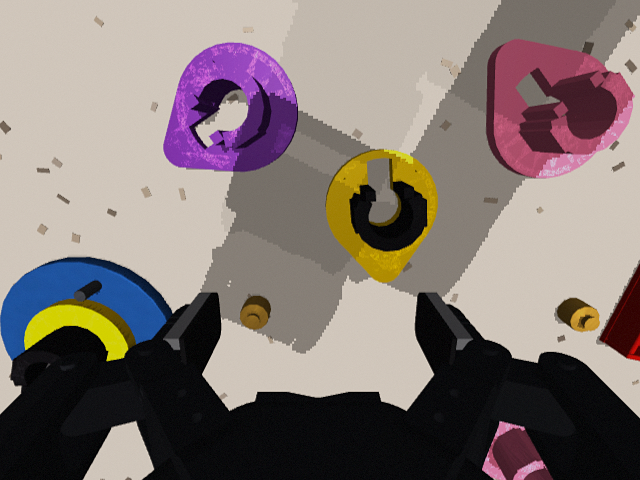

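The stand crop shows the lobe cam flat on the foot, with the key in its keyway and the shaft in its bore. The wrist view has the back-key cam at (383,212), nose at (385,282) and keyway at (380,170). I'm refining its yaw from the tip.

Run:
```python
from h import *
im,K,T=wrist('w7')
b=[b for b in blobs(im,(15,150,60),(36,255,255),2500) if 300<b.mean(0)[0]<450][0]
P=cast(b,K,T,.012); c,a,_,_=cam(P)
for q in (c,):
    r=np.hypot(*(P-q).T); t=P[r>r.max()-.004]-q; print(q,'tip yaw',np.degrees(np.arctan2(t[:,1],t[:,0]).mean()),r.max())
H=cv2.convexHull(np.float32(P)).reshape(-1,2)
e=np.array(cv2.minEnclosingCircle(H)[0]);v=e-c;print('mec',e,np.degrees(np.arctan2(v[1],v[0])),np.hypot(*v))
m=cv2.inRange(im,(0,0,0),(45,45,45)); m[:, :340]=0;m[:,435:]=0;m[:160]=0;m[260:]=0
k=max(cv2.findContours(m,0,1)[0],key=cv2.contourArea);x=cast(k.reshape(-1,2),K,T,.048)
print(x.min(0),x.max(0),cv2.minEnclosingCircle(np.float32(x)))
```

```text
t 11.0 tcp [ 0.4517 -0.091   0.1554] yaw_y 90.38 F [-0.5  0.1  0.5]
[ 0.43382416 -0.04019629] tip yaw 7.205065238721008 0.06787913901512559
mec [ 0.44476998 -0.04085009] -3.418220123827616 0.010965326969079054
[ 0.40883858 -0.06986713] [ 0.45909808 -0.01335928] ((0.43040597438812256, -0.04161320626735687), 0.029869433492422104)
```

```bash
python3 -m crank '[{"dp":[-0.3,0.9,0],"angular":[0,0,2]},{"dp":[-0.3,0.83,-0.3],"angular":[0,0,2]},{"dp":[0,0,-0.8],"angular":[0,0,0]},{"dp":[0,0,-1],"angular":[0,0,0]},{"dp":[0,0,-0.9],"angular":[0,0,0]},{"dp":[0,0,-0.6],"angular":[0,0,0]},{"dp":[0,0,-0.35],"angular":[0,0,0]},{"dp":[0,0,0],"angular":[0,0,0]},{"dp":[0,0,0],"angular":[0,0,0]}]' 0
python3 -m crank '[{"dp":[0,0,0],"angular":[0,0,0]},{"dp":[0,0,0],"angular":[0,0,0]},{"dp":[0,0,0],"angular":[0,0,0]},{"dp":[0,0,0],"angular":[0,0,0]},{"dp":[0,0,0],"angular":[0,0,0]},{"dp":[0,0,0],"angular":[0,0,0]},{"dp":[0,0,0],"angular":[0,0,0]}]' 1 40
```

```text
t: 11.95
tcp_pos: [0.4332, -0.0383, 0.037]
tool_rot: [-0.039, 0.999, -0.0, 0.0]
force: [0.5, 1.4, 0.1]
finger_gap: 0.998
gripper_force: 0.0
t: 12.65
tcp_pos: [0.4334, -0.0382, 0.0378]
tool_rot: [-0.039, 0.999, -0.0, 0.001]
force: [0.7, 0.1, 5.4]
finger_gap: 0.602
gripper_force: 41.4
```

```bash
python3 -m crank '[{"dp":[0,0,0.3],"angular":[0,0,0]},{"dp":[0,0,0.7],"angular":[0,0,0]},{"dp":[0,0,1],"angular":[0,0,0]},{"dp":[0,0,1],"angular":[0,0,0]},{"dp":[0.1,0.54,0.2],"angular":[0,0,-2]},{"dp":[0.15,1,0],"angular":[0,0,-2]},{"dp":[0.15,1,0],"angular":[0,0,-2]},{"dp":[0.15,1,0],"angular":[0,0,-2]},{"dp":[0.15,1,0],"angular":[0,0,-2]},{"dp":[0.15,1,0],"angular":[0,0,-2]},{"dp":[0.15,1,0],"angular":[0,0,-2]},{"dp":[0.15,1,0],"angular":[0,0,-2]},{"dp":[0.15,1,0],"angular":[0,0,-1]},{"dp":[0.15,1,0],"angular":[0,0,0]},{"dp":[0.15,1,0],"angular":[0,0,0]},{"dp":[0.1,0.5,0],"angular":[0,0,0]},{"dp":[0,0,0],"angular":[0,0,0]},{"dp":[0,0,0],"angular":[0,0,0]},{"dp":[0,0,0],"angular":[0,0,0]}]'
python3 - <<'E'
from h import *
wrist('w8')
E
```

```text
t: 14.55
tcp_pos: [0.4832, 0.2918, 0.1327]
tool_rot: [0.11, 0.994, -0.001, -0.001]
force: [0.2, 1.1, -1.7]
finger_gap: 0.598
gripper_force: 42.6
t 14.55 tcp [0.4832 0.2918 0.1327] yaw_y 77.39 F [ 0.2  1.1 -1.7]
```

View pics/w8.png

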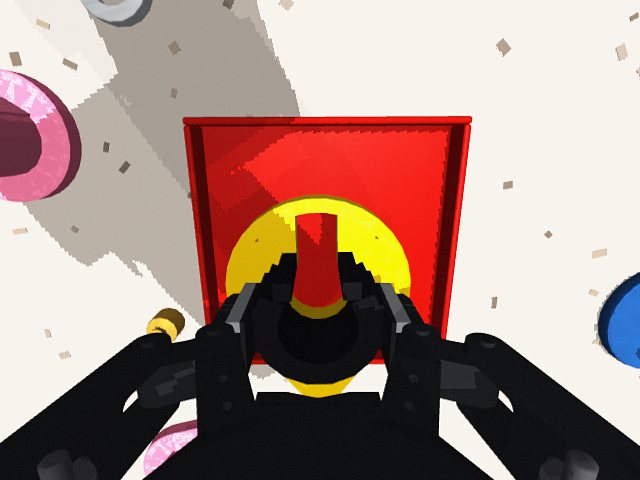

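The cam is aligned with the tray walls (rim at x=184 to 471, cam centred at 318). I'm lowering it.

```bash
python3 -m crank '[{"dp":[0,0.07,-0.4],"angular":[0,0,0]},{"dp":[0,0,-0.7],"angular":[0,0,0]},{"dp":[0,0,-0.7],"angular":[0,0,0]},{"dp":[0,0,-0.5],"angular":[0,0,0]},{"dp":[0,0,-0.3],"angular":[0,0,0]},{"dp":[0,0,-0.15],"angular":[0,0,0]},{"dp":[0,0,0],"angular":[0,0,0]},{"dp":[0,0,0],"angular":[0,0,0]}]'
python3 -m crank '[{"dp":[0,0,-0.06],"angular":[0,0,0]},{"dp":[0,0,-0.06],"angular":[0,0,0]},{"dp":[0,0,-0.04],"angular":[0,0,0]},{"dp":[0,0,0],"angular":[0,0,0]},{"dp":[0,0,0],"angular":[0,0,0]}]'
```

```text
t: 15.4
tcp_pos: [0.4843, 0.2953, 0.0507]
tool_rot: [0.109, 0.994, 0.0, 0.0]
force: [-0.8, -0.8, -1.3]
finger_gap: 0.598
gripper_force: 42.6
t: 15.9
tcp_pos: [0.4839, 0.2953, 0.0456]
tool_rot: [0.109, 0.994, 0.0, 0.0]
force: [-0.2, -0.1, -1.6]
finger_gap: 0.603
gripper_force: 42.6
```

```bash
python3 -m crank '[{"dp":[0,0,-0.04],"angular":[0,0,0]},{"dp":[0,0,-0.04],"angular":[0,0,0]},{"dp":[0,0,0],"angular":[0,0,0]},{"dp":[0,0,0],"angular":[0,0,0]}]'
```

```text
t: 16.3
tcp_pos: [0.4839, 0.2952, 0.043]
tool_rot: [0.109, 0.994, -0.0, -0.0]
force: [0.4, -0.1, -0.9]
finger_gap: 0.599
gripper_force: 42.6
```

```bash
python3 -m crank '[{"dp":[0,0,-0.03],"angular":[0,0,0]},{"dp":[0,0,-0.02],"angular":[0,0,0]},{"dp":[0,0,0],"angular":[0,0,0]},{"dp":[0,0,0],"angular":[0,0,0]}]'
```

```text
t: 16.7
tcp_pos: [0.4839, 0.2953, 0.0429]
tool_rot: [0.109, 0.994, 0.0, 0.0]
force: [-1.7, -1.1, 7.1]
finger_gap: 0.603
gripper_force: 43.5
```

In contact with the tray floor. Releasing and backing off.

```bash
python3 -m crank '[{"dp":[0,0,0],"angular":[0,0,0]},{"dp":[0,0,0],"angular":[0,0,0]},{"dp":[0,0,0],"angular":[0,0,0]},{"dp":[0,0,0],"angular":[0,0,0]},{"dp":[0,0,0],"angular":[0,0,0]},{"dp":[0,0,0.3],"angular":[0,0,0]},{"dp":[0,0,0.7],"angular":[0,0,0]},{"dp":[0,0,1],"angular":[0,0,0]},{"dp":[0,0,1],"angular":[0,0,0]},{"dp":[0,0,1],"angular":[0,0,0]},{"dp":[0,0,1],"angular":[0,0,0]},{"dp":[0,0,0],"angular":[0,0,0]},{"dp":[0,0,0],"angular":[0,0,0]},{"dp":[0,0,0],"angular":[0,0,0]},{"dp":[0,0,0],"angular":[0,0,0]}]' 0
python3 - <<'E'
from station import vision
import cv2
cv2.imwrite('pics/s9.png',vision.snapshot('scene')['image'])
E
```

```text
t: 18.2
tcp_pos: [0.483, 0.2949, 0.1903]
tool_rot: [0.109, 0.994, -0.001, -0.001]
force: [-0.3, 0.1, -0.2]
finger_gap: 1.002
gripper_force: 0.0
```

View pics/s9.png

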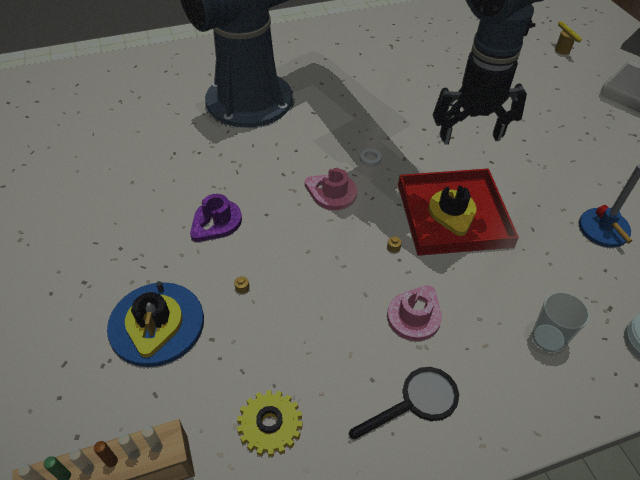

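The scene shows the lobe-key cam seated on the stand at (152,322), and the other cam flat in the tray at (454,210). The gripper is clear of both.

```bash
python3 -c "
from station import order
print(order.sign_off())"
```

```text
the job is handed in; nothing more can be done
None
```

The lobe-key cam is on the keyed shaft, flat on the blue foot. The other cam lies flat in the red tray, both are released, and I handed the job in at about 18 s.

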